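Close the film tray and trigger the hands-free start

ROBOT

A 6-joint arm with a two-finger parallel gripper is mounted at the origin on the work surface. World frame = base frame: x ahead of the robot, y to its left, z up, the work surface at z = 0. Lengths are in m, angles in rad, forces in N, time in s.
With the tool pointing down it reaches from about 0.35 to 0.775 m from the base axis. Payload 5.5 kg.
Tool frame: the origin (TCP) lies at the very end of the fingers, on their centre line; the grasp point (between the pads) lies behind it (arm.pinch_z is the z of the grasp point in the tool frame, in m); z points along the fingers, y is the line along which they close (so a half turn about z gives the same grasp; the last joint's range is limited). The gripper opens to 85 mm and grips with 20 to 120 N. Pads are 22 mm wide; open, the fingers measure 114 mm over their backs; the gripper's body (76 mm by 85 mm) begins 54 mm behind the grasp point. The pads swing forward as they close: fully open they stand 13 mm farther back than shut.
Start: joints at [1.165, 0.313, 0.046, 1.304, 0, 1.431], TCP at [0.151, 0.555, 0.231] pointing down, gripper open.
Joint ranges: [-2.76, 2.76], [-0.86, 1.69], [-1.03, 1.26], [-2.2, 2.34], [-1.47, 1.5], [-3.14, 3.14]. Speed limits (rad/s): [2.57, 2.57, 3.14, 3.14, 3.14, 3.14].

INTERFACE

Orientations are given as a rotation vector (axis times angle).
In Python, from bench import arm, command_gripper, kinematics, monitor, get_image, job, regions_of, pinpoint gives the robot as it stands. Calls block until the motion is done:
- arm.movep(position, orientation): joint-space move of the TCP to a pose.
- arm.move_l(position, max_speed=0.15, frame=None, contact_N=None): straight line of the TCP; frame=None keeps the orientation; max_speed is the mean speed in m/s. With contact_N (N) it stops when the force on the tool has changed by that much, and returns True; else False.
- arm.set_joints(angles): joint-space move.
- command_gripper(opening, strength=None): finger opening in m; strength is the grip in N (None keeps the last); returns when the fingers have stopped.
- arm.wait(seconds).
- kinematics.ik(position, orientation): joint angles nearest the present ones, or None.
- monitor.state(): the state.
- get_image(name): name is "scene" or "top"; returns a dict with "image" (420x560x3 uint8, red, green, blue), "depth" (420x560 float32, m along the optical axis (not along the pixel's ray), 0 where there is no reading), "camera_matrix" (3x3 intrinsics, pixels), "camera_from_world" (4x4, takes a point from world to camera coordinates). Camera axes: x right, y up, looking along -z (the intrinsics and any distortion apply to the point x, -y, -z); pixel columns grow to the right and rows downward; lengths in m; the calibration is good to about 2 mm. A picture is of the moment at which its call begins.
A pose or a line that the arm cannot do raises arm.PlanningError and nothing moves.
- job.job_done(): hands the job in; it is judged then, once.
Trained networks look in a picture, given as the dict that the camera call returned (one of the last four; its "shot" number tells which), for a name from the list of things; names that differ only in an ending like _2 or _b are one class to them, and where a whole thing is asked for, a point or a joint stands for the part that bears it (a point fixed in the world has none). Each returns a list of dicts, best first, with "p" (0 to 1); they miss things now and then, are a little off and sometimes report something else, mostly with a low value. They report only what shows in the picture. A call takes as long as a camera call. They do not tell look-alikes from the thing itself.
- regions_of(picture, query): "mask" (420x560 bool, what is visible of it).
- pinpoint(picture, query): "position" ([x, y, z] in m, in world coordinates, good to about 4 mm: a listed point, or the origin of a listed thing).
The state is a dict: "time_s": time; "joint_positions": joint angles; "qvel": joint speeds; "effort": joint torques, N m; "tool_pos": TCP position; "eef_rot": TCP orientation; "contact_force": force on the tool from outside, world axes, zero at the start; "wrist_torque": the same for the moment, N m; "gripper_width": finger opening in m; "gripper_force": force on a finger pad.
Only numpy, scipy, OpenCV 4.12 (cv2) and the standard library are available. Lean on these libraries where they do the work, as an engineer would, in place of code of your own. Each camera call takes 0.05 s, during which the arm holds its last target. There are 200 camera calls.

TASK

Get the compact film printer going without picking anything up: push its orange film tray fully home with the fingertips, then point down at the green hands-free sensor, keeping the fingertips about 3 cm above its middle for at least two seconds without touching it, to start the print. Do not touch any of the three sensors, do not bring the hand low over the blue or the orange one, and leave everything else on the desk where it stands. Finish with the hand raised well away from the green sensor, at least 15 cm.

Things in the scene. Friction and masses are not known exactly. Their poses are not given: they have to be found in the camera images.
- tray (a joint): How far the printer's orange film tray stands out, in m: 0 is fully home, 0.10 fully out; it starts part way out. It slides with about 2.5 N of friction, stays where it is left and meets a hard stop at 0.
- tray_front (a point): Middle of the flat front face of the orange film tray (face 220 mm wide, 44 mm high, from 42 to 86 mm above the table). Its x axis points horizontally into the printer, the way the tray slides home; z is up. When home, this face stands 22 mm in front of the white printer housing, which is fixed to the desk, 340 mm wide, 280 mm deep and 98 mm high (102 mm at a small display).
- green_eye (a point): Centre of the top face of the green hands-free sensor: a loose white disc 64 mm across and 28 mm high standing flat on the table, with the green face 60 mm across and a black eye 16 mm across in the middle. Its z axis points up. It weighs about 0.2 kg and slides if touched.
- blue_eye (a point): Centre of the top face of the blue hands-free sensor: a loose white disc 64 mm across and 28 mm high standing flat on the table, with the blue face 60 mm across and a black eye 16 mm across in the middle. Its z axis points up. It weighs about 0.2 kg and slides if touched.
- orange_eye (a point): Centre of the top face of the orange hands-free sensor: a loose white disc 64 mm across and 28 mm high standing flat on the table, with the orange face 60 mm across and a black eye 16 mm across in the middle. Its z axis points up. It weighs about 0.2 kg and slides if touched.
- spray: Bystander: white spray bottle with red trigger, 76 mm across, 235 mm high; origin under its middle.
- tape: Bystander: amber roll of tape lying flat, 84 mm across, 24 mm high; origin under its middle.
- stapler: Bystander: red and black stapler, 135 mm long along its own x, 34 mm wide, about 45 mm high; origin under its middle.
- mouse: Bystander: black computer mouse, 105 x 60 x 34 mm; origin under its middle.
- pencup: Bystander: grey pen cup with pens, 76 mm across, 155 mm high with the pens; origin under its middle.
Not all that is in view belongs to the job. Leave any pink look-alike of the part that bears green_eye alone.

How it is judged:
By the outcome, as a careful person would: the job done as asked, in the order asked, and still so for the second after the job is handed in, with the robot touching nothing.
It also fails if it takes over 48 s, if anything falls off the work surface, if the arm or the gripper's body presses on something with over 40 N, if the wrist force passes 120 N, or if a joint passes its speed limit or range.

## Working session

There is one attempt and no reset: what is moved stays moved. The work goes in short steps, each a Python script; the robot and the scene stay as the last script left them, time stands still between calls to the robot, and variables do not carry over. Pictures are saved under pics/ and viewed, at most 10 in all, crops included, and the job is handed in when it is done.

```bash
mkdir -p pics
cat > h.py <<'E'
from bench import arm, command_gripper, kinematics, monitor, get_image, job, regions_of, pinpoint
import numpy as np, cv2
def save(im,n): cv2.imwrite(n,im[:,:,::-1])
def px2w(p,u,v):
    K=p["camera_matrix"];d=p["depth"][int(v),int(u)]
    c=np.array([(u-K[0,2])/K[0,0]*d,-(v-K[1,2])/K[1,1]*d,-d,1])
    return (np.linalg.inv(p["camera_from_world"])@c)[:3]
def w2px(p,w):
    c=p["camera_from_world"]@np.r_[w,1];K=p["camera_matrix"]
    return K[0,0]*c[0]/-c[2]+K[0,2],K[1,1]*-c[1]/-c[2]+K[1,2]
E
python3 - <<'E'
from h import *
for n in("top","scene"):
    p=get_image(n);save(p["image"],f"pics/{n}1.png")
    for q in "tray_front green_eye blue_eye orange_eye spray tape stapler mouse pencup".split():
        for r in pinpoint(p,q)[:3]:
            print(n,q,round(r["p"],2),np.round(r["position"],3),np.round(w2px(p,r["position"])),{k:v for k,v in r.items() if k not in("p","position")})
print(monitor.state()["time_s"],arm.pinch_z)
E
```

```text
top tray_front 0.9 [ 0.522 -0.194  0.061] [324. 231.] {}
top tray_front 0.7 [0.467 0.278 0.029] [186. 250.] {}
top green_eye 0.87 [0.632 0.211 0.025] [205. 202.] {}
top green_eye 0.78 [0.774 0.295 0.027] [180. 162.] {}
top green_eye 0.57 [ 0.525 -0.199  0.061] [325. 230.] {}
top blue_eye 0.58 [0.467 0.274 0.032] [187. 250.] {}
top orange_eye 0.78 [0.427 0.095 0.03 ] [239. 261.] {}
top spray 0.63 [ 0.56  -0.51  -0.002] [411. 219.] {}
top tape 0.57 [ 0.644  0.404 -0.002] [151. 200.] {}
top stapler 0.74 [0.537 0.122 0.002] [232. 229.] {}
top mouse 0.84 [ 0.471  0.458 -0.002] [136. 250.] {}
top pencup 0.7 [ 0.438 -0.408  0.002] [383. 254.] {}
scene tray_front 0.97 [ 0.528 -0.197  0.066] [235. 191.] {}
scene green_eye 0.61 [0.634 0.21  0.027] [351. 233.] {}
scene green_eye 0.5 [0.777 0.302 0.028] [382. 272.] {}
scene blue_eye 0.75 [0.466 0.277 0.033] [371. 197.] {}
scene orange_eye 0.56 [0.427 0.093 0.03 ] [319. 185.] {}
scene orange_eye 0.5 [ 0.558 -0.511  0.001] [149. 202.] {}
scene spray 0.7 [ 0.557 -0.515 -0.001] [149. 202.] {}
scene tape 0.8 [0.642 0.401 0.001] [408. 245.] {}
scene stapler 0.92 [ 0.539  0.121 -0.   ] [325. 214.] {}
scene mouse 0.55 [ 0.472  0.457 -0.001] [420. 209.] {}
scene pencup 0.82 [ 0.438 -0.409 -0.003] [186. 182.] {}
1.0 -0.0187
```

View pics/top1.png

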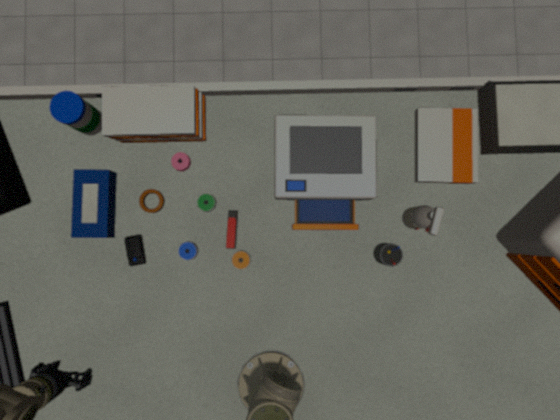

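View pics/scene1.png

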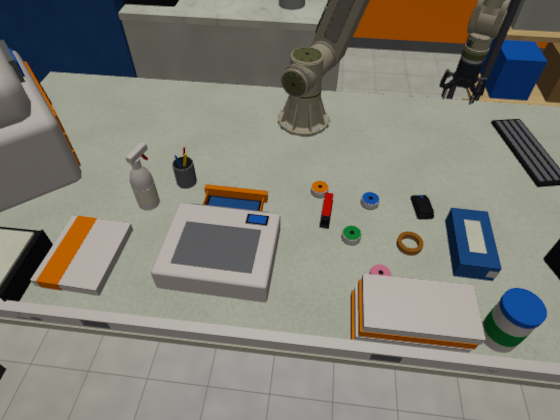

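Run:
```python
import cv2,numpy as np
t=cv2.imread("pics/top1.png");s=cv2.imread("pics/scene1.png")
a=cv2.resize(t[130:290,120:280],(400,400),interpolation=2);b=cv2.resize(s[160:300,290:430],(400,400),interpolation=2)
cv2.imwrite("pics/crop.png",np.hstack([a,b]))
```

```text
(no output)
```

View pics/crop.png

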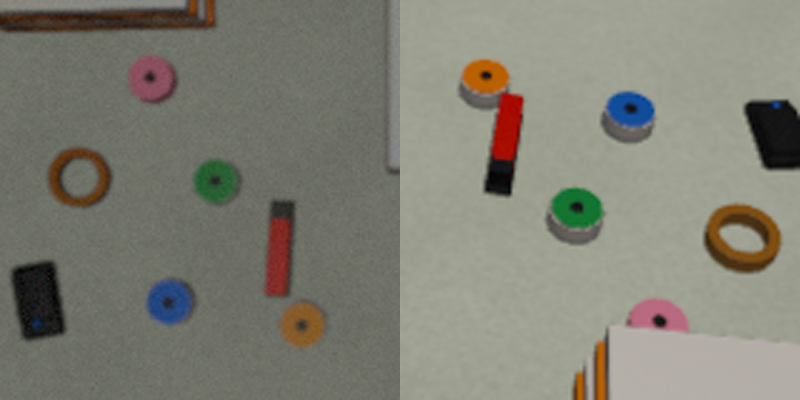

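The top view shows the green sensor at (205,202) and its pink look-alike at (180,162). Blue is at (187,250) and orange at (239,261). The crop confirms that the disc at (205,202), scene (351,233), has the green face, so that is the target. The tray front is at about (325,229). Next I'll measure the printer's yaw and the tray travel.

Run:
```python
from h import *
p=get_image("top")
def cloud(p):
    v,u=np.mgrid[:420,:560];d=p["depth"];K=p["camera_matrix"]
    c=np.stack([(u-K[0,2])/K[0,0]*d,-(v-K[1,2])/K[1,1]*d,-d,np.ones_like(d)],-1)
    return c@np.linalg.inv(p["camera_from_world"]).T
W=cloud(p)[...,:3]
def front(lo,hi,x0,x1,name):
    m=(W[...,2]>lo)&(W[...,2]<hi)&(W[...,0]>x0)&(W[...,0]<x1)&(abs(W[...,1]+.19)<.19)&(p["depth"]>0)
    F=[]
    for u in range(560):
        r=np.where(m[:,u])[0]
        if len(r): F.append(W[r.max(),u])
    F=np.array(F);F=F[3:-3];a=np.polyfit(F[:,1],F[:,0],1)
    r=F[:,0]-np.polyval(a,F[:,1]);k=abs(r)<.006;a=np.polyfit(F[k,1],F[k,0],1)
    print(name,len(F),k.sum(),"slope",a,"y",F[:,1].min(),F[:,1].max(),"x@-.195",np.polyval(a,-.195),"z",np.median(F[:,2]))
front(.065,.095,.45,.57,"tray"); front(.09,.115,.55,1,"housing")
p2=get_image("scene")
for q in(p,p2):
    m=regions_of(q,"tray_front")[0]["mask"]; X=cloud(q)[...,:3][m]
    print(m.sum(),np.percentile(X,[2,50,98],axis=0).round(3))
# housing corners
m=(W[...,2]>.085)&(W[...,2]<.115)&(abs(W[...,1]+.2)<.22)&(W[...,0]>.5)&(W[...,0]<1)
print(cv2.minAreaRect(W[m][:,:2].astype(np.float32)*1000))
from scipy.spatial.transform import Rotation as R
s=monitor.state();print(s["eef_rot"],R.from_rotvec(s["eef_rot"]).as_matrix().round(2).tolist())
```

```text
tray 65 42 slope [0.02225419 0.53307205] y -0.3726824293532099 -0.09533208883495473 x@-.195 0.528732478398287 z 0.08389474152155652
housing 97 97 slope [0.02197985 0.63635789] y -0.355772678851638 -0.037908365998618195 x@-.195 0.6320718237583396 z 0.09276835849714882
1893 [[ 0.528 -0.295  0.001]
 [ 0.576 -0.196  0.056]
 [ 0.627 -0.095  0.089]]
1342 [[ 0.517 -0.295  0.001]
 [ 0.55  -0.19   0.06 ]
 [ 0.63  -0.089  0.093]]
((719.5775146484375, -199.6475830078125), (339.877197265625, 382.2808837890625), 88.82716369628906)
[4.16346486e-01 3.11385792e+00 1.50953483e-04] [[-0.96, 0.26, 0.0], [0.26, 0.96, 0.0], [-0.0, 0.0, -1.0]]
```

```bash
cat >> h.py <<'E'
from scipy.spatial.transform import Rotation as R
YAW=-0.022
O=(R.from_euler('z',YAW)*R.from_euler('y',np.pi)).as_rotvec()
D=np.array([np.cos(YAW),np.sin(YAW),0])
FR=np.array([0.527,-0.196,0.058])
E
python3 - <<'E'
from h import *
s=monitor.state()
command_gripper(0)
arm.move_l([.17,.54,.33],max_speed=.25)
a=FR-.055*D
arm.movep([a[0],a[1],.30],O)
arm.move_l(a,max_speed=.15)
print(monitor.state()["time_s"],monitor.state()["contact_force"])
print(arm.move_l(FR+.12*D,max_speed=.04,contact_N=12))
s=monitor.state();print(s["time_s"],s["tool_pos"],s["contact_force"])
p=get_image("scene");save(p["image"],"pics/push.png")
E
```

```text
7.0917 [ 0.68950565  0.73099633 -0.35057447]
True
9.9083 [ 0.59655318 -0.19729241  0.05714154] [-0.85704805 -0.0234682  -1.17948403]
```

View pics/push.png

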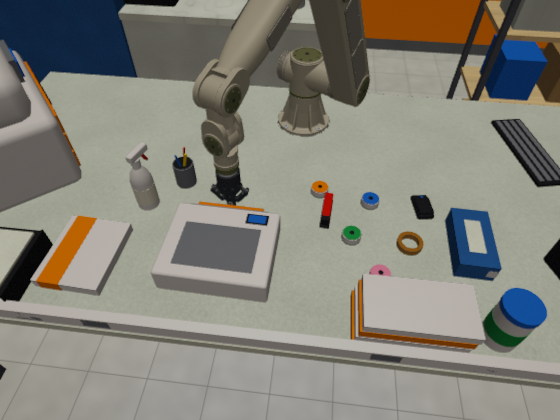

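The tray is now nearly flush with the housing, with the hand at scene (230,190). I'll press once more to confirm the stop, then retreat and measure.

Run:
```python
from h import *
t=np.array(monitor.state()["tool_pos"])
print(arm.move_l(t+.02*D,max_speed=.02,contact_N=20))
s=monitor.state();print(s["time_s"],s["tool_pos"],s["contact_force"])
arm.move_l(t-.06*D,max_speed=.15)
b=t-.06*D; arm.move_l([b[0],b[1],.26],max_speed=.25)
# on to above green, well high
arm.movep([.633,.211,.25],O)
p=get_image("top");q=get_image("scene")
for r in(p,q):
    for n in("tray_front","green_eye"):
        for k in pinpoint(r,n)[:2]: print(n,round(k["p"],2),np.round(k["position"],4))
d=p["depth"]
# tray front vs housing front, column profile in top view
u=330
print([tuple(np.round(px2w(p,u,v)[[0,2]],3)) for v in range(192,212)])
a=cv2.resize(p["image"][100:270,150:400],(500,340),interpolation=2);save(a,"pics/after.png")
# green centre from mask centroid in scene
for m in regions_of(q,"green_eye")[:2]: 
    print(m["p"],np.argwhere(m["mask"]).mean(0))
hsv=cv2.cvtColor(q["image"],cv2.COLOR_RGB2HSV);mm=cv2.inRange(hsv,(45,100,40),(85,255,255));mm[:220]=0;mm[250:]=0;mm[:,:330]=0;mm[:,375:]=0
v,uu=np.nonzero(mm);print(len(v)); K=q["camera_matrix"];Mi=np.linalg.inv(q["camera_from_world"])
if len(v):
    c=(v.min()+v.max())/2,(uu.min()+uu.max())/2
    ray=Mi[:3,:3]@np.array([(c[1]-K[0,2])/K[0,0],-(c[0]-K[1,2])/K[1,1],-1]);o=Mi[:3,3];print(o+ray*(.028-o[2])/ray[2])
print(monitor.state()["time_s"])
```

```text
True
10.4667 [ 0.59632803 -0.19731736  0.05599451] [ 0.37464845  1.37385965 -0.21370518]
tray_front 0.7 [ 0.6076 -0.2009  0.0599]
green_eye 0.72 [0.6292 0.2106 0.0295]
green_eye 0.44 [0.7722 0.2971 0.0271]
tray_front 0.46 [ 0.6109 -0.1982  0.066 ]
tray_front 0.2 [0.6314 0.2089 0.0271]
green_eye 0.77 [0.636  0.2118 0.0294]
green_eye 0.76 [0.7774 0.3024 0.0282]
[(np.float64(0.65), np.float64(0.099)), (np.float64(0.647), np.float64(0.1)), (np.float64(0.643), np.float64(0.102)), (np.float64(0.64), np.float64(0.096)), (np.float64(0.637), np.float64(0.094)), (np.float64(0.634), np.float64(0.092)), (np.float64(0.63), np.float64(0.097)), (np.float64(0.628), np.float64(0.08)), (np.float64(0.625), np.float64(0.086)), (np.float64(0.621), np.float64(0.083)), (np.float64(0.618), np.float64(0.089)), (np.float64(0.614), np.float64(0.087)), (np.float64(0.611), np.float64(0.088)), (np.float64(0.608), np.float64(0.082)), (np.float64(0.61), np.float64(0.004)), (np.float64(0.607), np.float64(-0.008)), (np.float64(0.603), np.float64(0.0)), (np.float64(0.6), np.float64(-0.002)), (np.float64(0.596), np.float64(-0.001)), (np.float64(0.592), np.float64(0.0))]
0.84 [235.40662651 350.40060241]
0.73 [270.20942408 379.70680628]
179
[0.63305351 0.21022974 0.028     ]
13.8667
```

View pics/after.png

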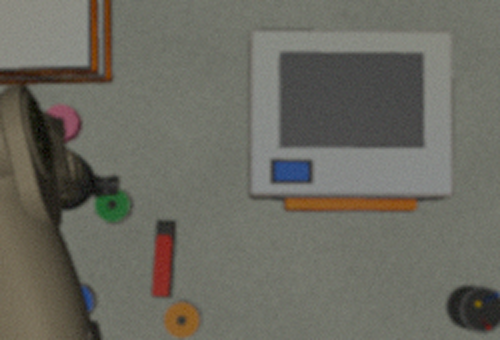

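The tray face is now at x≈0.608, 22 mm in front of the housing at 0.630, and the second press met the stop, so it is home. The green sensor hasn't moved, at (0.633, 0.211), so I'll hover over it now.

Run:
```python
from h import *
arm.move_l([.633,.2105,.058],max_speed=.1)
print(monitor.state()["tool_pos"],monitor.state()["time_s"])
arm.wait(3.0)
s=monitor.state();print(s["tool_pos"],s["time_s"])
p=get_image("scene");save(cv2.resize(p["image"][120:300,150:430],(840,540))[:, :800],"pics/hover.png")
arm.move_l([.633,.2105,.30],max_speed=.2)
arm.wait(.5)
q=get_image("scene");save(cv2.resize(q["image"][120:300,150:430],(840,540))[:, :800],"pics/end.png")
s=monitor.state();print(s["tool_pos"],s["time_s"],[np.round(k["position"],3) for k in pinpoint(q,"green_eye")[:2]],[np.round(k["position"],3) for k in pinpoint(q,"tray_front")[:1]])
```

```text
[0.63343667 0.21060014 0.05864238] 15.9333
[0.63301457 0.21047081 0.05799389] 18.9333
[0.63299667 0.21049657 0.29997282] 20.8917 [array([0.634, 0.213, 0.026]), array([0.776, 0.298, 0.026])] [array([ 0.612, -0.202,  0.064])]
```

View pics/hover.png

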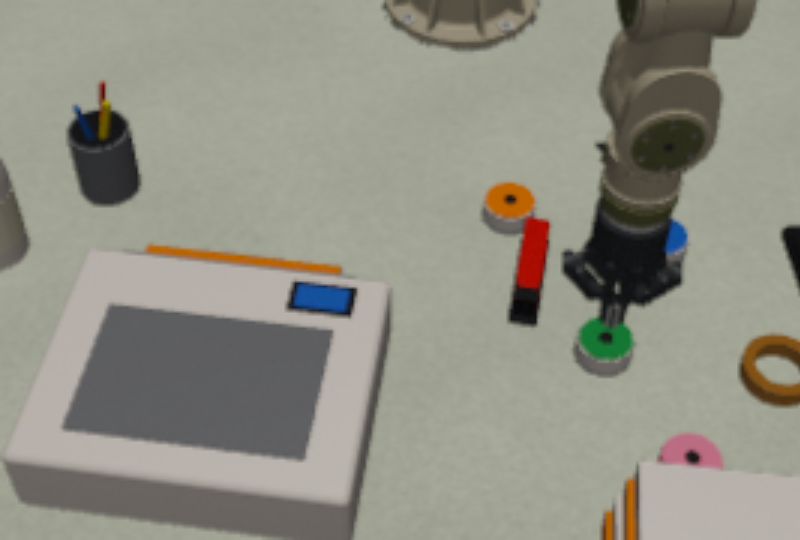

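View pics/end.png

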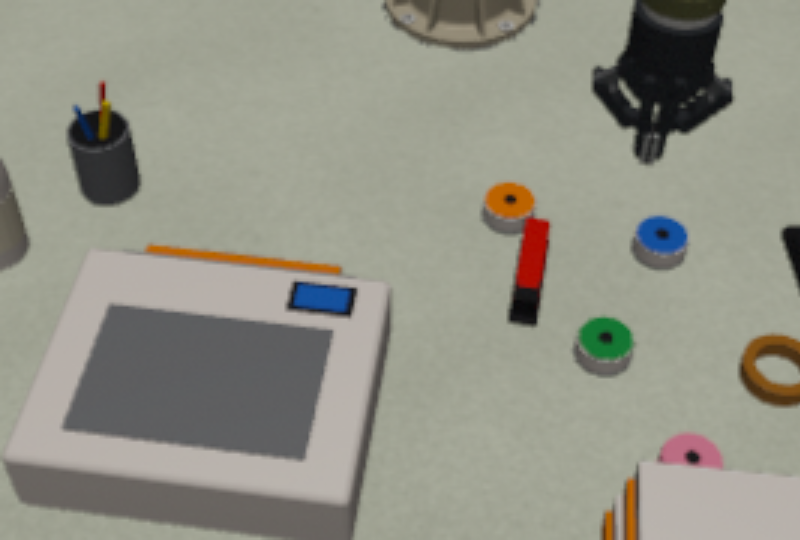

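The hover picture shows the fingertips at (612,318), just above the green eye at (605,338). In the end picture all the sensors stand where they were and the tray is home.

```bash
python3 -c "
from h import *
print(job.job_done())"
```

```text
the job is handed in; nothing more can be done
None
```

The job is handed in, with no verdict returned: the tray is fully home, the fingertips held 3 cm above the green sensor for 3 s without touching it, and the hand finished about 27 cm above it, with the sensors and nearby items in the final picture unmoved.

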